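# Prove the twelve-tooth gear on the master and put it with the good work

### The arm

A 7-joint arm with a two-finger parallel gripper is mounted at the origin on the work surface. World frame = base frame: x ahead of the robot, y to its left, z up, the work surface at z = 0. Lengths are in m, angles in rad, forces in N, time in s.
With the tool pointing down it reaches from about 0.35 to 0.9 m from the base axis. Payload 8.1 kg.
Tool frame: the origin (TCP) lies between the finger pads; the fingertips stand 25 mm ahead of it and the grasp point (between the pads) lies 6 mm ahead of it; z points along the fingers, y is the line along which they close (so a half turn about z gives the same grasp; the last joint's range is limited). The gripper opens to 92 mm and grips with 3 to 60 N. Pads are 19 mm wide; open, the fingers measure 130 mm over their backs; the gripper's body (75 mm by 190 mm) begins 47 mm behind the grasp point.
Start: joints at [1.033, 0.434, 0.025, 1.573, -0.012, 1.134, -0.075], TCP at [0.263, -0.567, 0.252] pointing down, gripper open.
Joint ranges: [-2.62, 2.62], [-0.44, 2.09], [-1.27, 1.32], [0.08, 2.57], [-1.32, 4.46], [0.12, 2], [-2.74, 2.74]. Speed limits (rad/s): [2.22, 2.22, 3.01, 3.01, 3.14, 3.14, 3.14].

### API

Orientations are given as a unit quaternion [w, x, y, z].
In Python, from rig import r, cams, models gives the robot as it stands.
- The arm moves only by the shell command python3 -m jog 'ROWS' [OPENING] [FORCE]. ROWS is JSON, a list of rows, each a list of 6 numbers: the shift along the tool's x, y, z scaled (see below), then the turn, a rotation vector about the tool's x, y, z scaled (see below). In form: [[tx, ty, tz, wx, wy, wz], ...]. A call has 1 to 5 rows; each row shifts and turns the commanded pose from where the row before left it, along the tool's axes as they then stand; what a row does not reach is not made up. The controller multiplies each number of a shift by 0.025 m and each number of a turn by 0.15 rad. A row lasts 1/8 s, in which the tool goes at most 62.5 mm and 10.7 degrees, less where a joint would pass 70% of its speed; a pose out of reach is approached as far as the arm can. A call with a number of a shift or a turn outside -1 to 1 is refused whole. A call with a gripper value outside its range is refused whole. OPENING is the finger opening in mm, from 0 to 91.8, set as the call begins (- or left out, the last holds). The fingers move at their own pace and stop on an object; FORCE is the grip in N (left out, the last holds). Time passes only in rows, so rows that do not move let the fingers close. It gives the time, the measured TCP pose, the force, the opening and the grip force at its end, in the units of the state.
- r.state(): the state, without advancing time (a new reading comes with each control period).
- cams.get_image(name): name is "scene" or "top"; returns a dict with "image" (384x512x3 uint8, red, green, blue), "fx", "fy", "cx", "cy" (pixels), "R" (3x3) and "t" (3): a world point X has camera coordinates R X + t. Camera axes: x right, y down, z forward; pixel columns grow to the right and rows downward; lengths in m; the calibration is good to about 2 mm. A picture is of the moment at which its call begins. There is no depth.
- r.hand_in(): hands the job in; it is judged then, once.
Trained networks look in the newest picture that a camera, given by its name, has taken for a name from the list of things; names that differ only in an ending like _2 or _b are one class to them, and where a whole thing is asked for, a point or a joint stands for the part that bears it (a point fixed in the world has none). Each returns a list of dicts, best first, with "confidence" (0 to 1); they miss things now and then, are a little off and sometimes report something else, mostly with a low value. They report only what shows in the picture. A call takes as long as a camera call. They do not tell look-alikes from the thing itself.
- models.outline_of(camera, label): "region" (384x512 bool, what is visible of it) and "rect" ([left, top, right, bottom] in pixels, round what is visible of it).
- models.pinpoint(camera, label): "centre" ([row, column] in pixels: a listed point, or the origin of a listed thing).
The state is a dict: "t": time; "q": joint angles; "qvel": joint speeds; "joint_torque": joint torques, N m; "ee_pos": TCP position; "tcp_rot": TCP orientation; "ft_force": force on the tool from outside, world axes, zero at the start; "torque": the same for the moment, N m; "opening": finger opening in m; "finger_force": force on a finger pad.
Only numpy, scipy, OpenCV 4.12 (cv2) and the standard library are available. Lean on these libraries where they do the work, as an engineer would, in place of code of your own. Each camera call takes 0.05 s, during which the arm holds its last target. There are 200 camera calls.

### The job

One of the three loose wooden gears has twelve teeth like the dark master gear on the test post. Slide that gear straight in against the master until their teeth mesh, then, keeping the teeth in mesh, slide it on round the master until the master has turned by at least two teeth; after that slide the gear wholly inside the three-sided batten frame and let go of it there. Keep it flat on the bench all the way, and leave the other two gears, the mallet, the tape measure and the offcut where they lie.

Things in the scene. Friction and masses are not known exactly. Their poses are not given: they have to be found in the camera images.
- gear12: loose pale wood spur gear, 12 teeth, flat on the bench, 110 g, 105 mm outside diameter, 24 mm thick, open round bore 50 mm across right through (fingers fit in it to slide the gear). Pitch circle 90 mm: meshes with the master at 90 to 93 mm between axes; tips touch at 105. Origin: on its axis at the underside; z up along the axis, x through the middle of a tooth
- gear9: loose pale wood gear with 9 coarse teeth, same outside diameter, thickness and bore; does not match; leave it. Origin as for gear12
- gear16: loose pale wood gear with 16 fine teeth, same outside diameter, thickness and bore; does not match; leave it. Origin as for gear12
- post_axis (a point): axis of the fixed test post, 26 mm above the bench, level with the top of the dark wood master gear it carries (12 teeth, same size as gear12, bore filled by the post; cap to 33 mm above the bench). Under the master only a 60 mm plate, 2 mm thick; loose gears slide on the bench right up to the master
- master (a joint): angle of the master gear on its post, rad, counter-clockwise seen from above; it turns freely either way with very little friction (two teeth are 1.05 rad)
- master_tooth (a point): point on the top of the master gear, 40 mm from its axis, on the middle line of one tooth (teeth every 30 degrees, as on gear12); it goes round with the master. If tooth meets tooth, shift or turn the gear sideways by up to half a tooth (15 degrees)
- frame: three-sided frame of plywood battens 22 mm wide, 20 mm high, fixed on the bench, no floor. Clear space inside 135 x 135 mm, origin at its centre at bench level. Closed at its +y, arms at its +x and -x, open to its -y (towards the post). A gear is wholly inside when its centre is at most 15 mm to the -y side of the origin; against the closed side it is at y = +15 mm
- mallet: carver's mallet lying loose beyond the frame, 230 mm long, head 72 mm diameter; leave it
- tape: loose orange tape measure, 65 x 36 x 62 mm, beyond the work; leave it
- offcut: loose pale wood offcut, 150 x 50 x 30 mm, at the left; leave it
Things that resemble listed ones, but are neither listed nor needed, are in the scene too. There is more than one size of the frame; the job needs the largest.

How it is judged:
By the outcome, as a careful person would: the job done as asked, in the order asked, and still so for the second after the job is handed in, with the robot touching nothing.
It also fails if it takes over 64 s, if anything falls off the work surface, if the arm or the gripper's body presses on something with over 40 N, if the wrist force passes 120 N, or if a joint passes its speed limit or range.

## Working session

There is one attempt and no reset: what is moved stays moved. The work goes in short steps, Python scripts to look and compute and a shell command to move; the robot and the scene stay as the last step left them, time stands still between calls to the robot, and variables do not carry over. Pictures are saved under pics/ and viewed, at most 10 in all, crops included, and the job is handed in when it is done.

```bash
mkdir -p pics
cat > h.py <<'E'
import numpy as np, cv2
from rig import r, cams, models
def img(n): 
    d=cams.get_image(n); d['R']=np.array(d['R']); d['t']=np.array(d['t']); return d
def ray(d,row,col):
    v=d['R'].T@np.array([(col-d['cx'])/d['fx'],(row-d['cy'])/d['fy'],1]); c=-d['R'].T@d['t']; return c,v
def atz(d,row,col,z):
    c,v=ray(d,row,col); return c+v*(z-c[2])/v[2]
def proj(d,X):
    p=d['R']@np.array(X)+d['t']; return d['cy']+d['fy']*p[1]/p[2], d['cx']+d['fx']*p[0]/p[2]
def tri(obs):
    A=0;b=0
    for d,row,col in obs:
        c,v=ray(d,row,col); v=v/np.linalg.norm(v); P=np.eye(3)-np.outer(v,v); A=A+P; b=b+P@c
    return np.linalg.solve(A,b)
E
python3 - <<'E'
from h import *
np.set_printoptions(precision=3,suppress=True)
D={}
for n in('top','scene'):
    d=D[n]=img(n); cv2.imwrite(f'pics/{n}0.png',cv2.resize(d['image'][:,:,::-1],(796,597),interpolation=cv2.INTER_CUBIC))
    print(n,-d['R'].T@d['t'])
    for l in['gear12','gear9','gear16','post_axis','master_tooth','frame','mallet','tape','offcut']:
        for o in models.pinpoint(n,l)[:4]:
            z={'post_axis':.026,'master_tooth':.026}.get(l,0)
            print(l,round(o['confidence'],2),np.array(o['centre']),atz(d,*o['centre'],z)[:2])
print(r.state())
E
```

```text
top [0.415 0.119 1.135]
gear12 0.97 [208.  340.6] [ 0.418 -0.165]
gear12 0.66 [142.  385.3] [ 0.634 -0.312]
gear12 0.6 [196.3 385.1] [ 0.457 -0.309]
gear9 0.97 [208.  340.6] [ 0.418 -0.165]
gear9 0.66 [142.  385.3] [ 0.634 -0.312]
gear9 0.6 [196.3 385.1] [ 0.457 -0.309]
gear16 0.97 [208.  340.6] [ 0.418 -0.165]
gear16 0.66 [142.  385.3] [ 0.634 -0.312]
gear16 0.6 [196.3 385.1] [ 0.457 -0.309]
post_axis 0.55 [139.2 277.5] [0.633 0.041]
master_tooth 0.82 [127.3 275.3] [0.671 0.048]
frame 0.93 [ 92.7 249.1] [0.79  0.132]
frame 0.57 [277.2 198.8] [0.197 0.284]
mallet 0.74 [114.1 198.1] [0.717 0.297]
mallet 0.34 [137.  276.2] [0.646 0.043]
tape 0.69 [107.1 329.3] [ 0.746 -0.13 ]
offcut 0.63 [205.9 115.3] [0.418 0.552]
offcut 0.28 [197.9 383.8] [ 0.452 -0.305]
scene [ 0.79  -0.484  0.96 ]
gear12 0.89 [378.9 232.5] [ 0.631 -0.309]
gear12 0.56 [345.2 159.6] [ 0.452 -0.319]
gear9 0.89 [378.9 232.5] [ 0.631 -0.309]
gear9 0.56 [345.2 159.6] [ 0.452 -0.319]
gear16 0.89 [378.9 232.5] [ 0.631 -0.309]
gear16 0.56 [345.2 159.6] [ 0.452 -0.319]
post_axis 0.8 [241.8 298.9] [0.631 0.046]
post_axis 0.21
[... 213 characters left out ...]
31.3] [ 0.633 -0.316]
mallet 0.55 [187.1 358. ] [0.707 0.296]
mallet 0.21 [345.1 161. ] [ 0.455 -0.317]
tape 0.75 [380.5 231.1] [ 0.63  -0.313]
tape 0.57 [323.5 313.4] [ 0.74  -0.122]
offcut 0.72 [106.4 296.4] [0.419 0.53 ]
{'t': 1.0, 'q': array([ 1.033,  0.434,  0.025,  1.573, -0.012,  1.134, -0.075]), 'qvel': array([-0.   ,  0.   ,  0.003,  0.001, -0.   ,  0.   ,  0.   ]), 'joint_torque': array([ -0.001, -66.767,   0.984, -31.481,  -0.061,   0.033,   0.   ]), 'ee_pos': array([ 0.263, -0.567,  0.252]), 'tcp_rot': array([ 0.   ,  0.976,  0.216, -0.   ]), 'ft_force': array([ 0.082, -1.146,  0.11 ]), 'torque': array([-0.017,  0.042, -0.029]), 'finger_force': 0.0, 'opening': 0.0917934111901313}
```

View pics/top0.png

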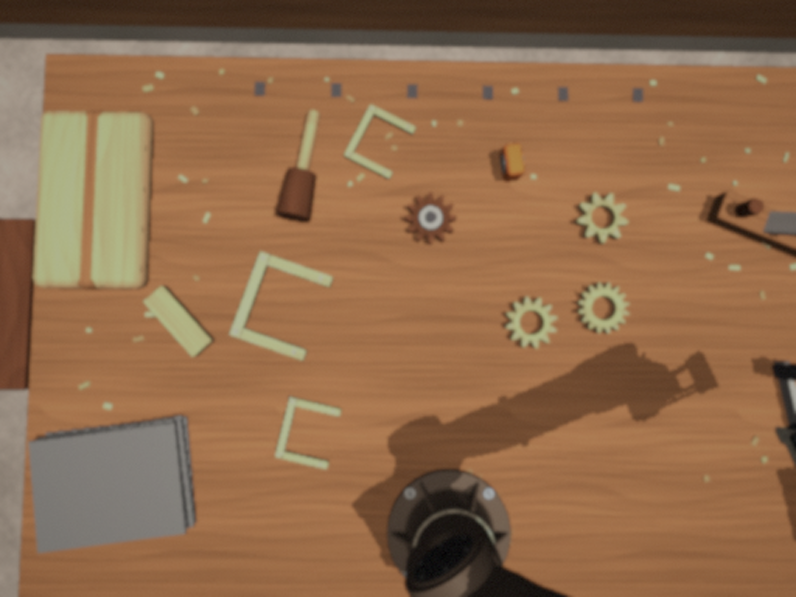

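Run:
```python
from h import *
d=img('top'); im=d['image'][:,:,::-1]
t=[]
for (r0,c0) in [(208,341),(142,385),(196,385),(139,277)]:
    t.append(cv2.resize(im[r0-25:r0+25,c0-25:c0+25],(390,290*390//390),interpolation=cv2.INTER_CUBIC) if 0 else cv2.resize(im[r0-25:r0+25,c0-25:c0+25],(290,290),interpolation=cv2.INTER_CUBIC))
cv2.imwrite('pics/crop.png',np.vstack([np.hstack(t[:2]),np.hstack(t[2:])]))
# polar tooth count on rectified top plane
for z,(x,y) in [(.024,(.418,-.165)),(.024,(.634,-.312)),(.024,(.457,-.309)),(.026,(.633,.041))]:
    g=cv2.cvtColor(d['image'],cv2.COLOR_RGB2GRAY).astype(np.float32)
    R_,C_=proj(d,[x,y,z]); print(R_,C_)
    for rad in(.044,.047,.049):
        th=np.linspace(0,2*np.pi,360,endpoint=False)
        uv=np.array([proj(d,[x+rad*np.cos(a),y+rad*np.sin(a),z]) for a in th],np.float32)
        s=cv2.remap(g,uv[None,:,1].copy(),uv[None,:,0].copy(),cv2.INTER_LINEAR)[0]
        F=abs(np.fft.fft(s-s.mean())); print(rad,[(k,int(F[k])) for k in(9,12,16)])
```

```text
208.07016482105885 342.54511743761486
0.044 [(9, 315), (12, 2605), (16, 87)]
0.047 [(9, 273), (12, 3107), (16, 91)]
0.049 [(9, 385), (12, 3198), (16, 184)]
140.5280451717434 388.1113261644425
0.044 [(9, 4693), (12, 277), (16, 504)]
0.047 [(9, 4629), (12, 431), (16, 434)]
0.049 [(9, 4102), (12, 533), (16, 295)]
196.09127850923545 387.93745308308905
0.044 [(9, 186), (12, 122), (16, 1268)]
0.047 [(9, 169), (12, 152), (16, 1676)]
0.049 [(9, 90), (12, 97), (16, 1817)]
139.32163788864722 277.4310423765756
0.044 [(9, 315), (12, 461), (16, 20)]
0.047 [(9, 557), (12, 259), (16, 89)]
0.049 [(9, 565), (12, 140), (16, 141)]
```

View pics/crop.png

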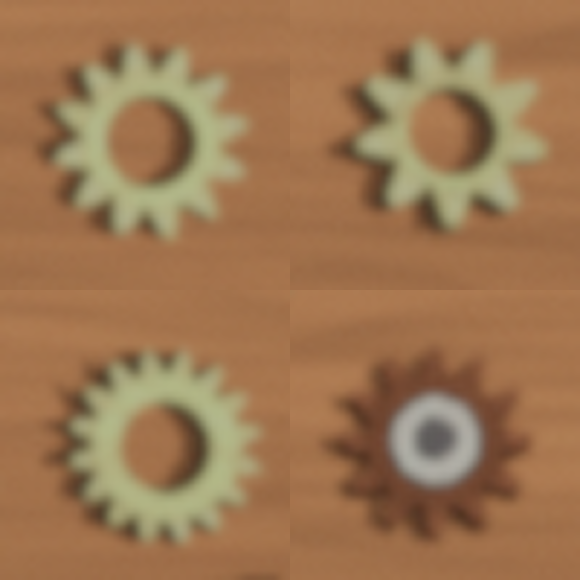

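View pics/scene0.png

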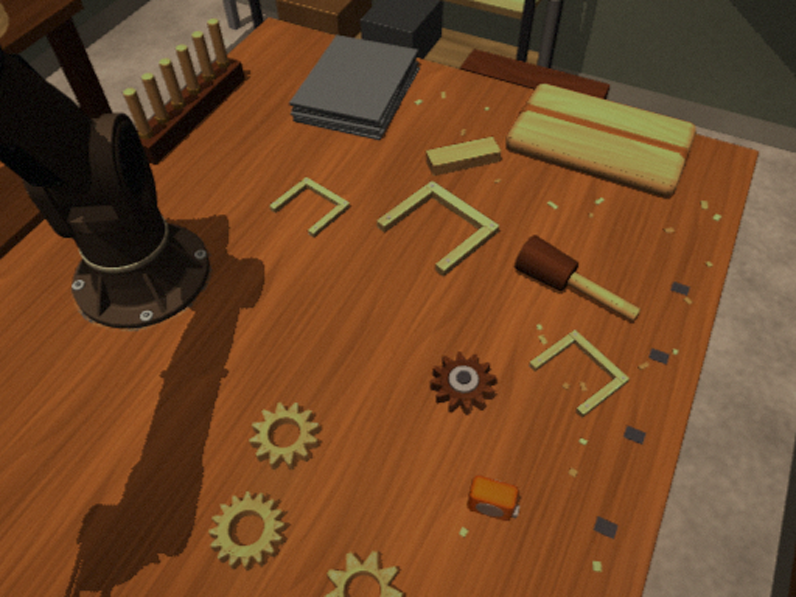

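The top view shows three loose gears: 12 teeth at px (341,208), 9 teeth at (386,141) and 16 teeth at (386,197), so (341,208) is gear12; the tooth harmonic and the crop both confirm it. The master is at (277,139). There are three frames; the largest is at about (181,197), open to the right.

```bash
cat > m.py <<'E'
from h import *
from scipy.optimize import minimize
def polar(d,c,z,rad,n=360):
    g=d['image'].astype(np.float32)
    th=np.arange(n)*2*np.pi/n
    uv=np.array([proj(d,[c[0]+rad*np.cos(a),c[1]+rad*np.sin(a),z]) for a in th],np.float32)
    return cv2.remap(g,uv[None,:,1].copy(),uv[None,:,0].copy(),cv2.INTER_LINEAR)[0]
def fit(d,c0,z,ch=1,sign=1,rads=(.045,.047,.049)):
    # centre + tooth phase maximising the 12-tooth harmonic; sign -1: teeth darker than bench
    def amp(c): return sum(np.fft.fft(polar(d,c,z,q)[:,ch])[12] for q in rads)
    b=min(([-abs(amp(np.array(c0)+[i,j])),c0[0]+i,c0[1]+j] for i in np.arange(-.008,.0081,.002) for j in np.arange(-.008,.0081,.002)))
    o=minimize(lambda c:-abs(amp(c)),b[1:],method='Nelder-Mead',options=dict(xatol=1e-4,initial_simplex=[b[1:],[b[1]+.001,b[2]],[b[1],b[2]+.001]]))
    a=amp(o.x)*sign
    return o.x,np.degrees(-np.angle(a)/12)%30,-o.fun
E
python3 - <<'E'
from m import *
np.set_printoptions(precision=4,suppress=True)
for n in('top','scene'):
    d=img(n)
    print(n,'g12',fit(d,[.42,-.167],.024),'master',fit(d,[.634,.043],.026,0,-1))
    # triangulation data
    g=models.outline_of(n,'frame')
    for o in g:
        m=o['region'].astype(np.uint8); rc=cv2.minAreaRect(np.argwhere(m)[:,::-1].astype(np.float32)) if m.any() else None
        print(o['confidence'],o['rect'],m.sum())
        if m.sum()>300:
            W=np.array([atz(d,a,b,.02)[:2] for a,b in np.argwhere(m)])
            rr=cv2.minAreaRect((W*1000).astype(np.float32)); print('  rect',rr, cv2.boxPoints(rr))
    print([ (o['confidence'],o['centre']) for o in models.pinpoint(n,'frame')],[ (o['confidence'],o['centre']) for o in models.pinpoint(n,'gear12')])
dt=img('top');ds=img('scene')
def best(n,d,l,x):
    o=[p for p in models.pinpoint(n,l) if np.linalg.norm(atz(d,*p['centre'],.01)[:2]-x)<.04]
    return [(d,*p['centre']) for p in o[:1]]
for l,x in(('gear12',[.42,-.167]),('post_axis',[.634,.045]),('master_tooth',[.665,.05]),('frame',[.438,.33])):
    o=best('top',dt,l,x)+best('scene',ds,l,x); print(l,len(o),tri(o) if len(o)>1 else '')
E
```

```text
top g12 (array([ 0.4216, -0.1622]), np.float32(10.907827), np.float64(17273.177734375)) master (array([0.6284, 0.0488]), np.float32(0.326951), np.float64(9632.2412109375))
0.93 [224.3, 67.9, 269.5, 116.8] 506
  rect ((791.746337890625, 150.41209411621094), (107.71737670898438, 122.211181640625), 63.78913879394531) [[713.1359 129.0803]
 [822.7806  75.1026]
 [870.3568 171.7439]
 [760.712  225.7216]]
0.92 [176.5, 256.5, 220.0, 302.1] 519
  rect ((200.4147186279297, 285.008544921875), (105.1343994140625, 123.71598815917969), 76.57122802734375) [[128.0399 248.2442]
 [248.3735 219.5129]
 [272.7895 321.7729]
 [152.456  350.5042]]
0.6 [148.1, 162.6, 214.9, 231.7] 1101
  rect ((451.94195556640625, 342.6751708984375), (161.3873291015625, 179.39833068847656), 71.28453063964844) [[341.0937 295.0299]
 [511.0061 237.4666]
 [562.7902 390.3204]
 [392.8778 447.8837]]
0.42 [172.7, 72.6, 203.6, 139.5] 1095
  rect ((739.2376708984375, 316.6572570800781), (73.13790130615234, 237.9295196533203), 79.96837615966797) [[615.7217 301.3701]
 [850.0137 259.9247]
 [862.7537 331.9445]
 [628.4617 373.3898]]
[(0.98,
[... 1261 characters left out ...]
 rect ((451.36370849609375, -315.7540283203125), (103.96705627441406, 98.72850036621094), 40.30241012573242) [[ 379.7891 -311.7309]
 [ 443.6488 -387.0253]
 [ 522.9384 -319.7772]
 [ 459.0786 -244.4827]]
0.35 [275.5, 226.5, 318.9, 265.6] 1101
  rect ((629.1846923828125, 36.094661712646484), (100.95985412597656, 104.86639404296875), 16.645721435546875) [[565.8005  71.8705]
 [595.8398 -28.6014]
 [692.5688   0.3188]
 [662.5295 100.7907]]
[(0.76, [137.0, 197.2]), (0.68, [241.8, 370.9]), (0.64, [148.8, 277.9]), (0.57, [323.8, 313.9])] [(0.96, [282.6, 183.5]), (0.95, [380.6, 228.0]), (0.93, [342.0, 160.3])]
gear12 2 [ 0.417  -0.1611 -0.003 ]
post_axis 2 [0.6366 0.0453 0.0292]
master_tooth 0 
frame 1
```

```bash
python3 -m jog '[[0,-1,0,0,0,0.966],[0,-1,0,0,0,0.966],[0,-1,0,0,0,0.966],[1,-1,0,0,0,0],[1,-1,0,0,0,0]]' 0 20
python3 -m jog '[[1,-1,0,0,0,0],[1,-1,0,0,0,0],[1,-1,0,0,0,0],[1,-1,0,0,0,0],[1,-1,0,0,0,0]]'
python3 - <<'E'
from m import *
np.set_printoptions(precision=4,suppress=True)
s=r.state(); print(s['ee_pos'],s['tcp_rot'],s['q'],s['t'])
O=[];B=[]
for n in('top','scene'):
    d=img(n); im=d['image'].astype(int)
    rr,cc=proj(d,[.634,.044,.033]); rr,cc=int(rr),int(cc)
    p=im[rr-14:rr+15,cc-14:cc+15]; m=((p.max(2)-p.min(2))<40)&(p.max(2)>60)
    a=np.argwhere(m).mean(0)+[rr-14,cc-14]; O.append((d,*a)); print(n,'cap',m.sum(),a,atz(d,*a,.033)[:2])
    for l,z in(('gear12',0),('post_axis',.026),('master_tooth',.026),('frame',0)):
        print([(l,round(o['confidence'],2),atz(d,*o['centre'],z)[:2]) for o in models.pinpoint(n,l)])
    c=atz(d,*a,.033)[:2]
    # phase of the master at known centre
    for q in(.044,.047,.05):
        print(q,[(ch,round(np.degrees(-np.angle(-np.fft.fft(polar(d,c,.026,q)[:,ch])[12])/12)%30,1)) for ch in(0,1)])
print('cap tri',tri(O))
E
```

```text
t: 2.58
ee_pos: [0.2923, -0.4448, 0.252]
tcp_rot: [0.0, 1.0, -0.0, 0.0]
ft_force: [-0.1, -0.6, -0.1]
opening: 0.0466
finger_force: 0.0
t: 3.2
ee_pos: [0.4177, -0.3197, 0.2519]
tcp_rot: [0.0, 1.0, -0.0, 0.0]
ft_force: [-0.2, -0.6, -0.7]
opening: 0.0006
finger_force: 0.0
[ 0.4177 -0.3197  0.2519] [ 0.0002  1.     -0.      0.0002] [ 0.5626  0.2755 -0.0139  1.812   0.0044  1.0536 -1.0238] 3.2
top cap 222 [139.4234 276.6351] [0.6313 0.044 ]
[('gear12', 0.8, array([ 0.6416, -0.3115])), ('gear12', 0.75, array([ 0.4674, -0.3079])), ('gear12', 0.62, array([ 0.4137, -0.1626]))]
[('post_axis', 0.85, array([0.635 , 0.0417]))]
[('master_tooth', 0.56, array([0.6672, 0.0467]))]
[('frame', 0.74, array([0.7825, 0.146 ])), ('frame', 0.71, array([0.1881, 0.2705]))]
0.044 [(0, np.float32(0.6)), (1, np.float32(0.9))]
0.047 [(0, np.float32(0.7)), (1, np.float32(0.8))]
0.05 [(0, np.float32(0.5)), (1, np.float32(0.6))]
scene cap 269 [243.5465 297.5353] [0.6314 0.0357]
[('gear12', 0.96, array([ 0.6306, -0.3094])), ('gear12', 0.92, array([ 0.4219, -0.1672]))]
[('post_axis', 0.56, array([0.6242, 0.0432])), ('post_axis', 0.2, array([0.711 , 0.2789]))]
[('master_tooth', 0.91, array([0.663 , 0.0538]))]
[('frame', 0.83, array([0.4387, 0.3348])), ('frame', 0.71, array([0.7924, 0.1361])), ('frame', 0.69, array([0.1845, 0.281 ]))]
0.044 [(0, np.float32(13.6)), (1, np.float32(7.6))]
0.047 [(0, np.float32(0.9)), (1, np.float32(0.8))]
0.05 [(0, np.float32(0.8)), (1, np.float32(0.8))]
cap tri [0.6314 0.0423 0.0232]
```

```bash
python3 -m jog '[[0.1,-1,0,0,0,0],[0,-1,0.5,0,0,0],[0,-1,1,0,0,0],[0,-1,1,0,0,0],[0,-1,1,0,0,0]]'
python3 -m jog '[[0,-1,0.5,0,0,0],[0,-0.23,1,0,0,0],[0,0,1,0,0,0],[0,0,0.8,0,0,0],[0,0,0,0,0,0]]'
python3 - <<'E'
from m import *
np.set_printoptions(precision=4,suppress=True)
s=r.state(); print(s['ee_pos'],s['t'])
for n in('top','scene'):
    d=img(n); print(n,fit(d,[.42,-.164],.024))
    cv2.imwrite(f'pics/{n}1.png',d['image'][:,:,::-1])
E
```

```text
t: 4.32
ee_pos: [0.4193, -0.1952, 0.1637]
tcp_rot: [0.0, 1.0, -0.001, 0.0]
ft_force: [0.2, 0.0, -0.3]
opening: 0.0006
finger_force: 0.0
t: 4.95
ee_pos: [0.4185, -0.1649, 0.0808]
tcp_rot: [-0.0, 1.0, -0.0, -0.001]
ft_force: [-0.6, -0.7, 0.1]
opening: 0.0007
finger_force: 0.0
[ 0.4185 -0.1649  0.0808] 4.95
top (array([ 0.4231, -0.1619]), np.float32(11.397246), np.float64(6055.77978515625))
scene (array([ 0.4195, -0.1652]), np.float32(10.098985), np.float64(8913.599609375))
```

Run:
```python
import cv2,numpy as np
a=cv2.imread('pics/top1.png');b=cv2.imread('pics/scene1.png')
f=lambda i,r,c:cv2.resize(i[r-35:r+35,c-25:c+25],(390,546),interpolation=cv2.INTER_CUBIC)
cv2.imwrite('pics/c1.png',np.hstack([f(a,200,341),f(b,265,183)]))
```

```text
(no output)
```

View pics/c1.png

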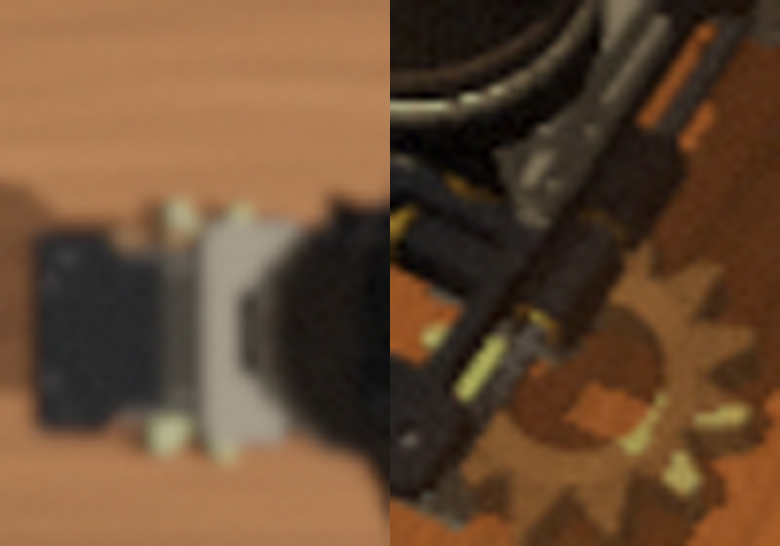

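The view shows the closed fingers hovering over the bore, roughly central. I'll descend gently.

```bash
python3 -m jog '[[0.06,0,0.6,0,0,0],[0,0,0.4,0,0,0],[0,0,0.2,0,0,0],[0,0,0.2,0,0,0],[0,0,0,0,0,0]]'
```

```text
t: 5.68
ee_pos: [0.4207, -0.1647, 0.0464]
tcp_rot: [-0.0, 1.0, 0.0, -0.0]
ft_force: [-0.8, 0.6, 0.3]
opening: 0.0005
finger_force: 0.0
```

```bash
python3 -m jog '[[0,0,0.2,0,0,0],[0,0,0.2,0,0,0],[0,0,0,0,0,0]]'
```

```text
t: 6.05
ee_pos: [0.4207, -0.1647, 0.0364]
tcp_rot: [-0.0, 1.0, -0.0, -0.0]
ft_force: [-0.3, -0.6, 0.4]
opening: 0.0006
finger_force: 0.0
```

Inside the bore freely. I'll go a little deeper and expand to grip the bore from inside.

```bash
python3 -m jog '[[0,0,0.15,0,0,0],[0,0,0,0,0,0],[0,0,0,0,0,0],[0,0,0,0,0,0]]' 20 20
```

```text
t: 6.55
ee_pos: [0.4209, -0.1648, 0.033]
tcp_rot: [0.0, 1.0, -0.0, -0.0]
ft_force: [0.0, 0.6, -1.5]
opening: 0.0153
finger_force: 18.9
```

```bash
python3 -m jog '[[0.5,-0.49,0,0,0,0],[1,-0.98,0,0,0,0],[1,-0.98,0,0,0,0],[1,-0.98,0,0,0,0],[0.9,-0.88,0,0,0,0]]' 20 40
python3 -m jog '[[0.5,-0.49,0,0,0,0],[0,0,0,0,0,0]]'
python3 - <<'E'
from m import *
np.set_printoptions(precision=4,suppress=True)
s=r.state(); p=s['ee_pos'][:2];print(s['ee_pos'],s['t'],s['ft_force'],s['opening'])
T=[]
for n in('top','scene'):
    d=img(n); print(n,'gear',fit(d,p,.024),'master',[np.degrees(-np.angle(-np.fft.fft(polar(d,[.6315,.0435],.026,.047)[:,0])[12])/12)%30])
    R,C=map(int,proj(d,[.6,.01,.024])); T.append(cv2.resize(d['image'][R-40:R+40,C-40:C+40,::-1],(398,398),interpolation=cv2.INTER_CUBIC))
cv2.imwrite('pics/c2.png',np.hstack(T))
E
```

```text
t: 7.18
ee_pos: [0.5327, -0.0545, 0.0331]
tcp_rot: [-0.0, 1.0, 0.001, 0.0]
ft_force: [0.3, -0.6, -1.9]
opening: 0.0155
finger_force: 37.5
t: 7.42
ee_pos: [0.5442, -0.0433, 0.0329]
tcp_rot: [-0.0, 1.0, 0.001, 0.0]
ft_force: [-1.1, -0.2, -1.2]
opening: 0.0154
finger_force: 37.5
[ 0.5442 -0.0433  0.0329] 7.425 [-1.0542 -0.1691 -1.167 ] 0.015391762490283449
top gear (array([ 0.547 , -0.0403]), np.float32(14.277903), np.float64(6234.78173828125)) master [np.float32(2.1730855)]
scene gear (array([ 0.5421, -0.0481]), np.float32(13.52867), np.float64(8847.662109375)) master [np.float32(15.128239)]
```

View pics/c2.png

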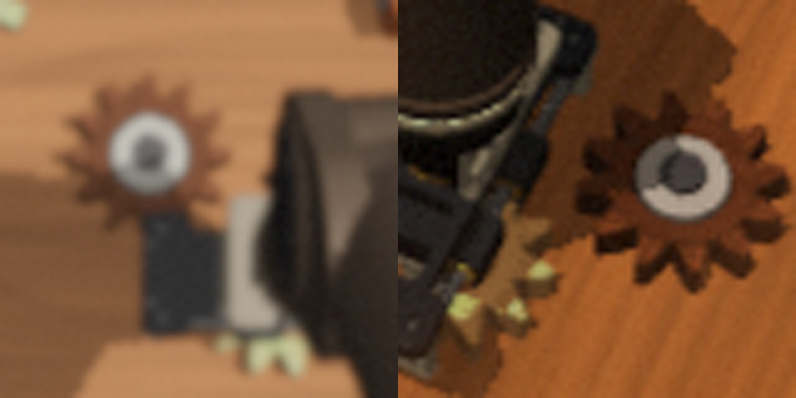

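```bash
python3 -m jog '[[0.29,-0.28,0,0,0,0],[0.29,-0.28,0,0,0,0],[0,0,0,0,0,0]]'
python3 -m jog '[[0.1,-0.098,0,0,0,0],[0.1,-0.098,0,0,0,0],[0,0,0,0,0,0]]'
```

```text
t: 7.9
ee_pos: [0.5588, -0.0299, 0.0331]
tcp_rot: [-0.0, 1.0, 0.0, 0.0]
ft_force: [-0.4, -0.2, -1.3]
opening: 0.0156
finger_force: 37.5
t: 8.28
ee_pos: [0.5631, -0.0256, 0.033]
tcp_rot: [-0.0, 1.0, 0.0, 0.0]
ft_force: [-0.1, -0.3, -1.2]
opening: 0.0154
finger_force: 37.5
```

```bash
python3 -m jog '[[0.07,-0.07,0,0,0,0],[0,0,0,0,0,0]]'
python3 -m jog '[[0.04,-0.04,0,0,0,0],[0,0,0,0,0,0]]'
python3 - <<'E'
from m import *
np.set_printoptions(precision=4,suppress=True)
s=r.state(); p=s['ee_pos'][:2];print(s['ee_pos'],s['t'],s['ft_force'],s['opening'])
T=[]
for n in('top','scene'):
    d=img(n); print(n,'gear',fit(d,p,.024))
    im=d['image'].astype(int);rr,cc=map(int,proj(d,[.6315,.0435,.033]))
    q=im[rr-14:rr+15,cc-14:cc+15]; m=((q.max(2)-q.min(2))<40)&(q.max(2)>60)
    a=np.argwhere(m).mean(0)+[rr-14,cc-14]; print('cap',m.sum(),atz(d,*a,.033))
    R,C=map(int,proj(d,[.6,.01,.024])); T.append(cv2.resize(d['image'][R-40:R+40,C-40:C+40,::-1],(398,398),interpolation=cv2.INTER_CUBIC))
cv2.imwrite('pics/c3.png',np.hstack(T))
E
```

```text
t: 8.52
ee_pos: [0.5648, -0.0239, 0.033]
tcp_rot: [-0.0, 1.0, 0.0, 0.0]
ft_force: [-0.5, 0.4, -2.1]
opening: 0.0155
finger_force: 37.5
t: 8.78
ee_pos: [0.5658, -0.023, 0.033]
tcp_rot: [0.0, 1.0, 0.0, 0.0]
ft_force: [-0.5, -0.3, -0.8]
opening: 0.0156
finger_force: 37.5
[ 0.5658 -0.023   0.033 ] 8.775 [-0.504  -0.336  -0.7894] 0.015647838192809266
top gear (array([ 0.5649, -0.0247]), np.float32(6.2643275), np.float64(6866.5537109375))
cap 330 [0.6231 0.0358 0.033 ]
scene gear (array([ 0.5638, -0.0174]), np.float32(3.4531486), np.float64(9020.6748046875))
cap 244 [0.6323 0.0359 0.033 ]
```

View pics/c3.png

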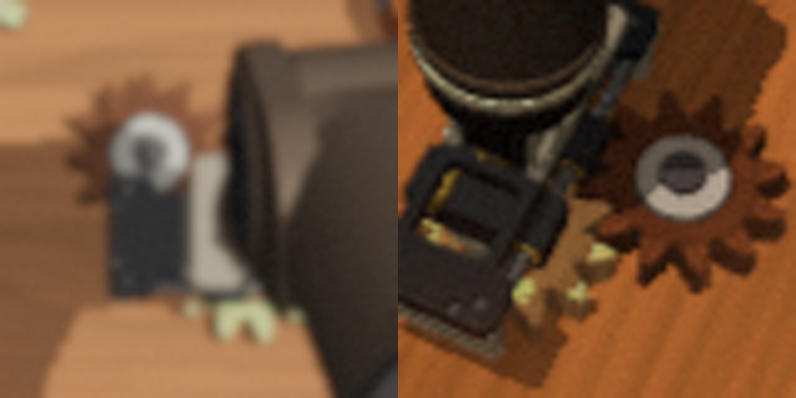

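The teeth overlap in both views (scene crop (605,230)). I'll feel for the bottom of the mesh.

```bash
for i in 1; do python3 -m jog '[[0.03,-0.03,0,0,0,0],[0,0,0,0,0,0]]'; done
python3 -m jog '[[0.03,-0.03,0,0,0,0],[0,0,0,0,0,0]]'
```

```text
t: 9.12
ee_pos: [0.5662, -0.0227, 0.0329]
tcp_rot: [0.0, 1.0, -0.0, -0.0]
ft_force: [-0.6, -1.5, -0.8]
opening: 0.0153
finger_force: 37.5
t: 9.38
ee_pos: [0.5663, -0.0225, 0.0327]
tcp_rot: [0.001, 1.0, -0.0, -0.001]
ft_force: [-2.9, -3.9, 1.1]
opening: 0.0153
finger_force: 37.5
```

```bash
python3 -m jog '[[-0.04,0.04,0,0,0,0],[0,0,0,0,0,0]]'
python3 -m jog '[[-0.256,-0.288,0,0,0,0],[-0.224,-0.312,0,0,0,0],[0,0,0,0,0,0]]'
```

```text
t: 9.62
ee_pos: [0.5662, -0.0226, 0.0329]
tcp_rot: [-0.0, 1.0, 0.0, -0.0]
ft_force: [-1.0, -1.8, -1.3]
opening: 0.0157
finger_force: 37.4
t: 10.0
ee_pos: [0.5534, -0.006, 0.033]
tcp_rot: [-0.0, 1.0, 0.001, -0.0]
ft_force: [-1.8, -0.3, -1.6]
opening: 0.0152
finger_force: 37.5
```

```bash
python3 -m jog '[[-0.25,-0.32,0,0,0,0],[-0.155,-0.356,0,0,0,0],[0,0,0,0,0,0]]'
```

```text
t: 10.38
ee_pos: [0.5439, 0.0108, 0.0331]
tcp_rot: [-0.0, 1.0, 0.001, 0.0]
ft_force: [-0.1, 0.2, -2.1]
opening: 0.0155
finger_force: 37.5
```

```bash
python3 -m jog '[[-0.108,-0.384,0,0,0,0],[-0.068,-0.376,0,0,0,0],[0,0,0,0,0,0]]'
python3 - <<'E'
from m import *
np.set_printoptions(precision=4,suppress=True)
T=[]
for n in('top','scene'):
    d=img(n)
    c=[.6315,.0435] if n=='top' else [.631,.040]
    print(n,[(ch,np.degrees(-np.angle(-np.fft.fft(polar(d,c,.026,.047)[:,ch])[12])/12)%30) for ch in(0,1)])
    print([(round(o['confidence'],2),atz(d,*o['centre'],.026)[:2]) for o in models.pinpoint(n,'master_tooth')])
    R,C=map(int,proj(d,[.6,.03,.024])); T.append(cv2.resize(d['image'][R-40:R+40,C-40:C+40,::-1],(398,398),interpolation=cv2.INTER_CUBIC))
cv2.imwrite('pics/c4.png',np.hstack(T))
E
```

```text
t: 10.75
ee_pos: [0.5396, 0.0297, 0.033]
tcp_rot: [-0.0, 1.0, 0.001, 0.0]
ft_force: [0.2, -0.5, -0.8]
opening: 0.0155
finger_force: 37.5
top [(0, np.float32(23.166473)), (1, np.float32(20.64687))]
[(0.63, array([0.6496, 0.0006]))]
scene [(0, np.float32(3.4985993)), (1, np.float32(23.00624))]
[(0.64, array([0.6402, 0.0147]))]
```

View pics/c4.png

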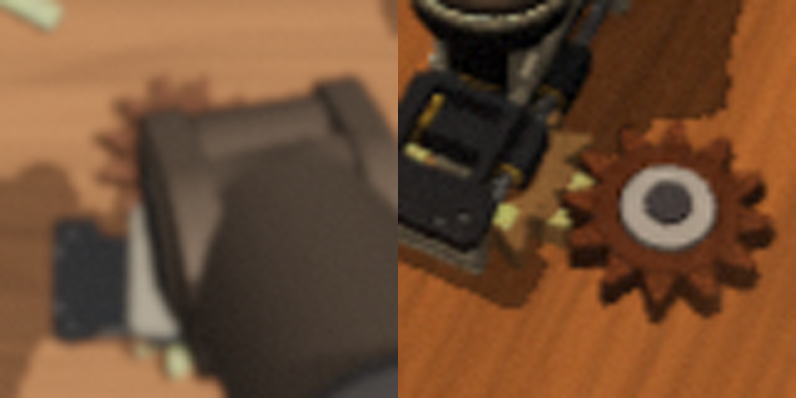

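The master's tagged tooth moved from about (.665,.050) to (.645,.008), a turn of roughly -75°, so the mesh is driving. I'll go two more steps for margin, leave radially, and check the frame pose with an overlay.

```bash
python3 -m jog '[[-0.03,-0.388,0,0,0,0],[0.012,-0.384,0,0,0,0],[0,0,0,0,0,0]]'
python3 -m jog '[[-0.4,-0.04,0,0,0,0],[-0.8,-0.08,0,0,0,0],[0,0,0,0,0,0]]'
python3 - <<'E'
from m import *
u=np.array([.323,.946]);u/=np.linalg.norm(u);v=np.array([u[1],-u[0]]);o=np.array([.449,.334])
T=[]
for n in('top','scene'):
    d=img(n); im=np.ascontiguousarray(d['image'][:,:,::-1])
    R,C=map(int,proj(d,[*o,.01])); k=6;R0,C0=R-45,C-32
    t=cv2.resize(im[R0:R0+95,C0:C0+65] if 0 else im[R-48:R+48,C-48:C+48],(396,396),interpolation=cv2.INTER_CUBIC);k=396/96
    pts=[o+v*a+u*b for a,b in((-.0675,-.0675),(-.0675,.0675),(.0675,.0675),(.0675,-.0675),(.0895,-.0675),(.0895,.0895),(-.0895,.0895),(-.0895,-.0675))]
    px=np.array([[(c-(C-48)+.5)*k,(rr-(R-48)+.5)*k] for rr,c in(proj(d,[*p,.02]) for p in pts)],np.int32)
    cv2.polylines(t,[px],True,(255,0,0),1); T.append(t)
cv2.imwrite('pics/c5.png',np.hstack(T))
E
```

```text
t: 11.32
ee_pos: [0.5393, 0.0492, 0.033]
tcp_rot: [-0.0, 1.0, 0.001, 0.0]
ft_force: [0.2, -0.1, -0.9]
opening: 0.0158
finger_force: 37.5
t: 11.7
ee_pos: [0.5073, 0.0504, 0.0329]
tcp_rot: [0.0, 1.0, 0.0, -0.001]
ft_force: [0.2, -0.2, -1.3]
opening: 0.0155
finger_force: 37.5
```

View pics/c5.png

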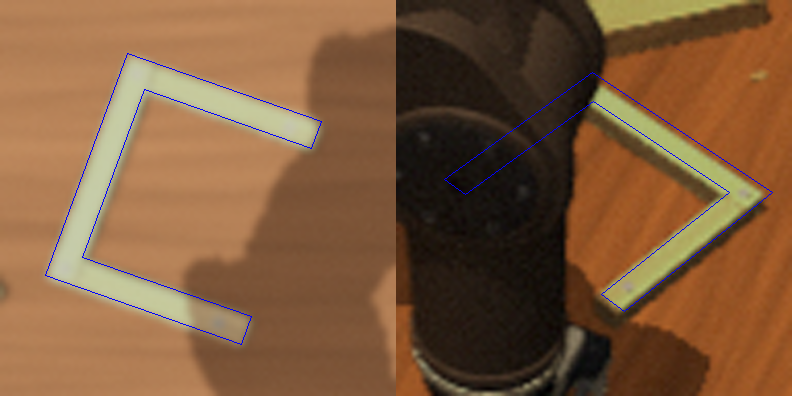

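```bash
python3 -m jog '[[-0.904,-0.956,0,0,0,0],[-0.904,-0.956,0,0,0,0],[-0.904,-0.956,0,0,0,0],[-0.904,-0.956,0,0,0,0],[-0.904,-0.956,0,0,0,0]]'
python3 -m jog '[[0.15,-0.45,0,0,0,0],[0.31,-0.919,0,0,0,0],[0.31,-0.919,0,0,0,0]]'
python3 -c "from rig import r;print(r.state()['q'].round(2))"
```

```text
t: 12.42
ee_pos: [0.3965, 0.171, 0.0331]
tcp_rot: [-0.0, 1.0, -0.0, 0.001]
ft_force: [0.5, 0.6, -1.5]
opening: 0.0154
finger_force: 37.5
t: 12.8
ee_pos: [0.4173, 0.228, 0.0332]
tcp_rot: [-0.0, 1.0, -0.001, 0.001]
ft_force: [0.8, 0.0, -1.7]
opening: 0.0156
finger_force: 37.5
[-0.6   0.51 -0.01  2.15  0.01  0.48 -2.2 ]
```

```bash
python3 -m jog '[[0.25,-0.82,0,0,0,0],[0.25,-0.82,0,0,0,0],[0.25,-0.82,0,0,0,0],[0.25,-0.82,0,0,0,0],[0.25,-0.82,0,0,0,0]]'
python3 -m jog '[[0,0,0,0,0,0],[0,0,0,0,0,0]]'
```

```text
t: 13.42
ee_pos: [0.4477, 0.3306, 0.0329]
tcp_rot: [0.0, 1.0, -0.0, 0.0]
ft_force: [-0.1, -0.7, -1.3]
opening: 0.0157
finger_force: 37.5
t: 13.68
ee_pos: [0.4468, 0.3288, 0.0327]
tcp_rot: [0.001, 1.0, -0.0, -0.0]
ft_force: [0.2, -0.1, -1.7]
opening: 0.0155
finger_force: 37.5
```

Release (close the fingers), centre, then lift straight up and away.

```bash
python3 -m jog '[[0,0,0,0,0,0],[0,0,0,0,0,0],[0,0,0,0,0,0],[0,0,-0.2,0,0,0],[0,0,-0.4,0,0,0]]' 4
python3 -m jog '[[0,0,-1,0,0,0],[0,0,-1,0,0,0],[0,0,-1,0,0,0],[0,1,-1,0,0,0],[0,1,-1,0,0,0]]'
python3 -m jog '[[0,1,-0.5,0,0,0],[0,1,0,0,0,0],[0,1,0,0,0,0],[0,1,0,0,0,0],[0,1,0,0,0,0]]'
python3 -m jog '[[0,1,0,0,0,0],[0,1,0,0,0,0],[0,1,0,0,0,0],[0,1,0,0,0,0],[0,0,0,0,0,0]]'
python3 - <<'E'
from m import *
np.set_printoptions(precision=4,suppress=True)
s=r.state();print(s['ee_pos'],s['t'])
for n in('top','scene'):
    d=img(n); print(n,fit(d,[.447,.329],.024))
    if n=='top': cv2.imwrite('pics/end.png',cv2.resize(d['image'][:,:,::-1],(796,597)))
E
```

```text
t: 14.3
ee_pos: [0.4466, 0.3297, 0.0483]
tcp_rot: [0.0, 1.0, -0.0, -0.0]
ft_force: [-0.4, 0.5, 0.3]
opening: 0.004
finger_force: 0.0
t: 14.92
ee_pos: [0.4466, 0.2794, 0.1745]
tcp_rot: [-0.0, 1.0, 0.0, 0.0]
ft_force: [0.1, -0.3, -0.6]
opening: 0.0038
finger_force: 0.0
t: 15.55
ee_pos: [0.4467, 0.154, 0.1863]
tcp_rot: [-0.0, 1.0, 0.0, 0.0]
ft_force: [0.4, -0.8, -0.2]
opening: 0.0039
finger_force: 0.0
t: 16.18
ee_pos: [0.4467, 0.0531, 0.1862]
tcp_rot: [0.0, 1.0, -0.002, 0.0]
ft_force: [-0.1, 0.9, 0.5]
opening: 0.004
finger_force: 0.0
[0.4467 0.0531 0.1862] 16.175
top (array([0.4472, 0.3309]), np.float32(11.372097), np.float64(13375.3642578125))
scene (array([0.4457, 0.3271]), np.float32(11.348902), np.float64(19111.560546875))
```

View pics/end.png

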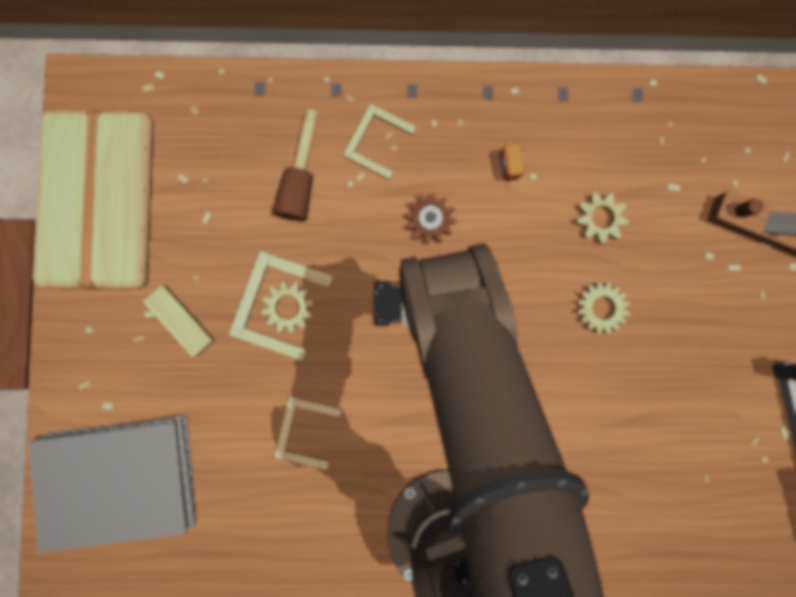

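The end view shows gear12 inside the largest frame at (286,306), about 4 mm to the open side of centre. The other gears, tape and offcut are where they were, and the arm is clear.

```bash
python3 -c "from rig import r;print(r.hand_in())"
```

```text
the job is handed in; nothing more can be done
None
```

I meshed gear12 with the master, slid it round until the master had turned about 75° by camera (roughly 100° by geometry at the end; 60° needed), then slid it into the largest frame, let go of it there and handed in at about 16 s. I touched nothing else, though the mallet's head looked about 2–3 px off in the last picture, which I did not check further.

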